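Zero the slide thickness gauge and hold its spindle open at 4 mm

ROBOT

A 6-joint arm with a two-finger parallel gripper is mounted at the origin on a cart in front of the work surface, level with it; the furniture and walls round the work are solid. World frame = base frame: x ahead of the robot, y to its left, z up, the work surface at z = 0. Lengths are in m, angles in rad, forces in N, time in s.
With the tool pointing down it reaches from about 0.375 to 0.9 m from the base axis. Payload 3.1 kg.
Tool frame: the origin (TCP) lies on the centre line of the jaws, within the pads' length; the fingertips stand robot.tip_reach ahead of it and the grasp point (between the pads) lies 8 mm behind it (robot.tip_reach is the distance from the TCP to the fingertips, in m); z points along the fingers, y is the line along which they close (so a half turn about z gives the same grasp; the last joint's range is limited). The gripper opens to 87 mm and grips with 3 to 60 N. Pads are 19 mm wide; open, the fingers measure 117 mm over their backs; the gripper's body (75 mm by 190 mm) begins 51 mm behind the grasp point.
Start: joints at [-1.383, 0.527, 1.433, -0, 1.181, -0.178], TCP at [0.224, -0.583, 0.234] pointing down, gripper open.
Joint ranges: [-3.08, 3.08], [-0.75, 2.2], [0.22, 2.44], [-1.43, 4.57], [0, 2.65], [-2.85, 2.85]. Speed limits (rad/s): [2.79, 2.79, 3.14, 3.14, 3.14, 3.14].

INTERFACE

Orientations are given as a unit quaternion [x, y, z, w].
In Python, from rig import robot gives the robot as it stands.
- The arm moves only by the tool jog_arm, never from a script. Its argument "motion" is one flat list of numbers, 7 for each row, row after row: the shift along the tool's x, y, z scaled (see below), then the turn, a rotation vector about the tool's x, y, z scaled (see below), then the gripper's target within -1 to 1 (shut at 1, half-way at 0, fully open at -1). In form: [x, y, z, rx, ry, rz, hand, x, y, z, rx, ry, rz, hand, ...]. A call has 1 to 12 rows; each row shifts and turns the commanded pose from where the row before left it, along the tool's axes as they then stand; what a row does not reach is not made up. The controller multiplies each number of a shift by 4 cm and each number of a turn by 4 degrees. A row lasts 1/8 s, in which the tool goes at most 62.5 mm and 10.7 degrees, less where a joint would pass 70% of its speed; a pose out of reach is approached as far as the arm can. A call with a number of a shift or a turn outside -1 to 1 is refused whole. A call with a gripper value outside its range is refused whole. The fingers move at their own pace and stop on an object; "grip_force" is the grip in N (left out, the last holds). Time passes only in rows, so rows that do not move let the fingers close. It gives the time, the measured TCP pose, the force, the opening and the grip force at its end, in the units of the state.
- robot.get_obs(): the state, without advancing time (a new reading comes with each control period).
- robot.camera(name): name is "side" or "top"; returns the picture (384x512x3 uint8, blue, green, red); there is no depth.
- robot.calibration(name): a dict with "fx", "fy", "cx", "cy" (pixels), "dist_coeffs" ([k1, k2, p1, p2, k3] as OpenCV has them; the pictures are not rectified), "R" (3x3) and "t" (3): a world point X has camera coordinates R X + t. Camera axes: x right, y down, z forward; pixel columns grow to the right and rows downward; lengths in m; the calibration is good to about 2 mm. A picture is of the moment at which its call begins. calibration takes no time and is no camera call.
- robot.hand_in(): hands the job in; it is judged then, once.
The state is a dict: "time": time; "q": joint angles; "joint_velocities": joint speeds; "joint_torque": joint torques, N m; "position": TCP position; "tool_rot": TCP orientation; "ft_force": force on the tool from outside, world axes, zero at the start; "moment": the same for the moment, N m; "grip_width": finger opening in m; "grip_force": force on a finger pad.
Only numpy, scipy, OpenCV 4.12 (cv2) and the standard library are available. Lean on these libraries where they do the work, as an engineer would, in place of code of your own. Each camera call takes 0.05 s, during which the arm holds its last target. There are 200 camera calls.

TASK

Get the dial thickness gauge ready for me to slip a microscope slide in: with the spindle resting on the anvil, turn the rim of the dial until the arrow-shaped zero mark stands under the needle. Then press the lift lever's thumb pad down until the needle reads 4 (the fourth long mark clockwise from zero) and keep it held there; finish while still holding the lever down at 4, and leave the other things on the bench where they are.

Things in the scene. Friction and masses are not known exactly. Their poses are not given: they have to be found in the camera images.
- thickness_gauge: bench thickness gauge, fixed to the worktop: grey cast C-shaped frame, base 134 x 84 mm, with a round dial that faces straight up and is 113 mm above the worktop at its top. Origin on the worktop under the vertical axis that dial and spindle share. Its x axis runs from the lever to the column: the lift lever sticks out to -x, the column stands at +x. z up.
- dial_centre (a point): centre of the dial, on the dial's vertical axis, half-way up the steel rim. The knurled rim is 58 mm across and 13 mm high, and turns with the white scale inside it; below the rim is a case of 51 mm diameter, 16 mm high, free all round, with the frame's arm under it (arm top 28 mm below this point), so fingers may reach 20 mm below this point beside the case. The rim turns stiffly (about 0.04 N m) and stays where it is left.
- zero_mark (a point): the zero mark of the scale: a black arrow head, 6 mm long, its tip outwards, 21 mm from the dial's axis. It turns with the rim. The scale has 10 long marks (zero included) 36 degrees apart, one per mm of spindle lift, and 4 short marks between each pair (0.2 mm each).
- needle_tip (a point): tip of the black needle, 18 mm from the dial's axis. With the spindle down it points along the gauge's +x; it goes round clockwise seen from above, one turn per 10 mm of spindle lift. It does not turn with the rim.
- dial_rim (a joint): turn of rim and scale, rad: 0 when the zero mark is exactly under the resting needle; positive when the scale stands clockwise of that, seen from above (so it must be turned back counter-clockwise). At the start it is 0.45 to 1.35.
- lever_pad (a point): centre of the upper face of the lift lever's ribbed grey thumb pad, 34 mm along the gauge's x by 28 mm wide. At rest it is about 75 mm above the worktop, 105 mm from the dial's axis towards the gauge's -x; the pad tilts up 0.16 rad outwards and is level when the needle reads 4. Free above and in front. It sinks about 3 mm for each mm read on the dial: about 13 mm for a reading of 4.
- lift_lever (a joint): angle of the lift lever, rad: 0 at rest (spindle on the anvil, needle at its resting place), growing as the pad is pressed down; 0.04 per mm of spindle lift, so 0.16 is a reading of 4; stop at 0.28. A spring returns it: about 3 N at the pad to start it, 6 N at a reading of 4.
- slide_stack: loose bystander: small stack of glass slides with white ends, 76 x 26 x 7 mm, lying to the right of the gauge; origin at the centre of its underside
- specimen_cup_c: loose bystander: small screw-lid cup, 60 mm across, 64 mm high, at the front to the right of the gauge; origin at the centre of its underside
- pipette_b: loose bystander: micropipette, 240 mm long, 30 mm high, lying near the front edge at the right; origin at the centre of its underside
- tally_counter: loose bystander: round hand counter, 62 x 72 x 25 mm, lying behind at the left; origin at the centre of its underside
- marker_pen: loose bystander: marker pen, 135 mm long, lying on the 19 mm thick log book at the left; origin at the centre of its underside
- forceps: loose bystander: steel forceps, 129 mm long, 9 mm high, lying at the front edge before the gauge; origin at the centre of its underside

How it is judged:
By the outcome, as a careful person would: the job done as asked, in the order asked, and still so for the second after the job is handed in, while the arm keeps its last pose, push and grip.
It also fails if it takes over 45 s, if anything falls off the work surface, if the arm or the gripper's body presses on something with over 40 N, if the wrist force passes 120 N, or if a joint passes its speed limit or range.

## Working session

There is one attempt and no reset: what is moved stays moved. The work goes in short steps, Python scripts to look and compute and a tool call to move; the robot and the scene stay as the last step left them, time stands still between calls to the robot, and variables do not carry over. Pictures are saved under pics/ and viewed, at most 10 in all, crops included, and the job is handed in when it is done.

Besides the shell and the picture viewer there is one more tool, called after "Call:" as name(argument=value, ...) on one line, values as JSON. jog_arm: Moves the arm, as the interface text tells. Shifts and turns lie within -1 to 1; 1 stands for 4 cm of shift or 4 degrees of turn. Its arguments: {"type":"object","properties":{"motion":{"type":"array","items":{"type":"number"}},"grip_force":{"type":"number"}},"required":["motion"]}

```bash
mkdir -p pics
python3 - <<'E'
from rig import robot
import cv2,numpy as np
for n in ("top","side"):
    im=robot.camera(n); cv2.imwrite(f"pics/{n}0.png",im)
    c=robot.calibration(n); print(n,c["fx"],c["cx"],c["cy"],np.round(c["dist_coeffs"],3),np.round(c["R"],3).tolist(),np.round(c["t"],3), -np.array(c["R"]).T@c["t"])
print(robot.tip_reach, robot.get_obs())
E
```

```text
top 386.0533844952699 256.8587992461069 191.5451419703627 [-0.134  0.     0.     0.     0.   ] [[-0.01, -1.0, 0.024], [-0.992, 0.007, -0.125], [0.124, -0.025, -0.992]] [0.12  0.567 1.193] [0.41550131 0.14587953 1.25075037]
side 390.9198250224514 257.5596717743728 191.9991089340197 [-0.115  0.     0.     0.     0.   ] [[-0.989, -0.146, 0.005], [-0.096, 0.627, -0.773], [0.11, -0.765, -0.634]] [0.543 0.065 1.289] [0.40234124 1.02532649 0.8651754 ]
0.011 {'time': 0.1, 'q': array([-1.38247924e+00,  5.28405898e-01,  1.43377334e+00, -1.72516770e-05,
        1.18137989e+00, -1.78472433e-01]), 'joint_velocities': array([-5.53230021e-04, -3.70499258e-03, -2.54663938e-03,  9.39434982e-05,
        5.67621592e-05, -7.85505823e-05]), 'joint_torque': array([ 4.88375872e-05, -4.40986204e+01, -1.77150643e+01,  6.35576318e-02,
        5.33680420e-02, -3.37858842e-05]), 'position': array([ 0.22405621, -0.5827791 ,  0.23264963]), 'tool_rot': array([ 9.83229188e-01,  1.82371589e-01, -1.28164998e-05, -9.83185180e-04]), 'ft_force': array([ 0.21321872,  0.1147086 , -0.06313661]), 'moment': array([-0.0148324 ,  0.00674735,  0.01656649]), 'grip_force': 0.0, 'grip_width': 0.08741166240168667}
```

View pics/top0.png

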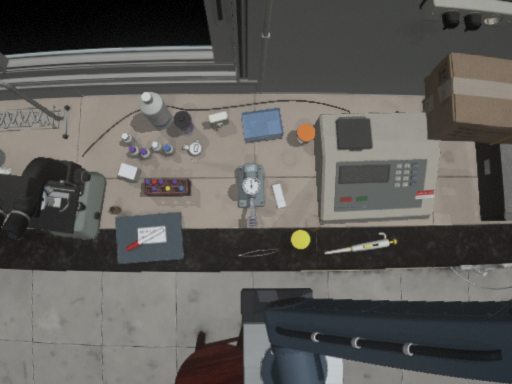

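View pics/side0.png

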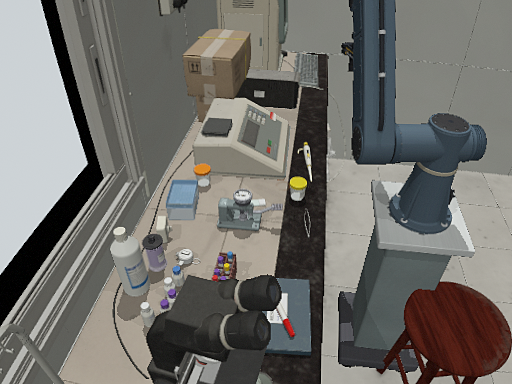

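The top picture shows the gauge's dial at about (251,186) and its lever pad at about (252,220), pointing towards the robot. In the side picture the dial is at about (242,198). Next I'll zoom in on both.

```bash
cat > h.py <<'E'
from rig import robot
import cv2,numpy as np
def cam(n):
    c=robot.calibration(n); K=np.array([[c["fx"],0,c["cx"]],[0,c["fy"],c["cy"]],[0,0,1.]])
    return K,np.array(c["dist_coeffs"],float),np.array(c["R"]),np.array(c["t"])
def ray(n,uv,z):
    K,d,R,t=cam(n); p=cv2.undistortPoints(np.array(uv,float).reshape(-1,1,2),K,d)[:,0]
    D=np.c_[p,np.ones(len(p))]@R; C=-R.T@t
    return C+D*((z-C[2])/D[:,2])[:,None]
def proj(n,X):
    K,d,R,t=cam(n); return cv2.projectPoints(np.array(X,float).reshape(-1,3),cv2.Rodrigues(R)[0],t,K,d)[0][:,0]
def rect(n,x0,y0,w,h,z,s,k=1):
    """orthorectify plane z; s px per m; world x up in picture, y left; x0,y0=centre; k pictures averaged"""
    im=np.mean([robot.camera(n).astype(np.float32) for _ in range(k)],0)
    H,W=int(h*s),int(w*s); r,c=np.mgrid[:H,:W]
    X=np.stack([x0-(r-H/2)/s,y0-(c-W/2)/s,np.full((H,W),z)],-1)
    m=proj(n,X).reshape(H,W,2).astype(np.float32)
    return np.clip(cv2.remap(im,m,None,cv2.INTER_CUBIC),0,255).astype(np.uint8)
E
python3 - <<'E'
from h import *
print(ray("top",[[251,186],[252,220]],0.1))
print(ray("side",[[242,198]],0.11))
c=ray("top",[[251,186]],0.108)[0]
a=rect("top",c[0]-.04,c[1],.16,.24,.108,2400,4); b=rect("side",c[0]-.04,c[1],.16,.24,.108,2400,4)
cv2.imwrite("pics/ab.png",np.hstack([a,b])); print(c,a.shape)
E
```

```text
[[0.57666282 0.13382062 0.1       ]
 [0.47439807 0.13169256 0.1       ]]
[[0.57494087 0.14898724 0.11      ]]
[0.57554243 0.13390445 0.108     ] (576, 384, 3)
```

View pics/ab.png

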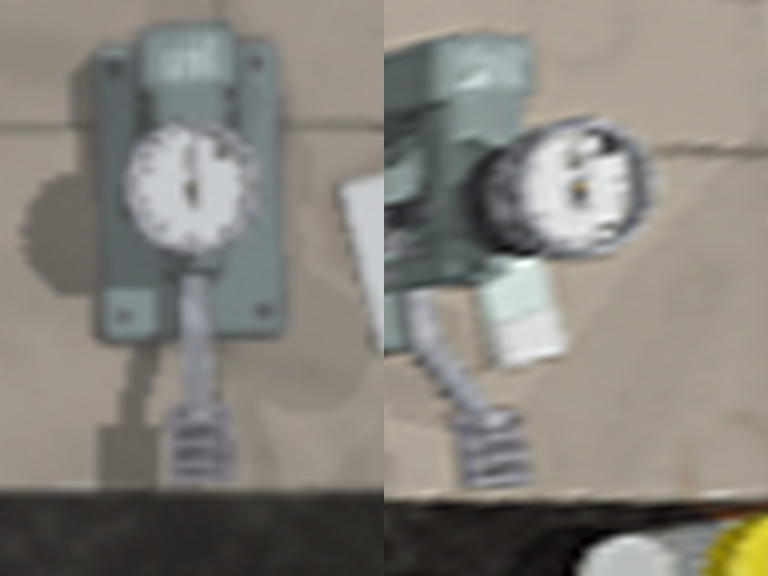

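Left (top view, rectified): the dial centre is at about (191,187), the needle points up, and the zero mark is at about (220,148), so it stands roughly 37° clockwise. The pad is at about (200,445), so the gauge's yaw is about 2°. The dial works out at about (0.578, 0.1335). I'll move above it.

Call:
jog_arm(motion=[0, 0, -0.75, 0, 0, 0, -1, 0, 0, -0.75, 0, 0, 0, -1, 0.98, -0.9, 0, 0, 0, 0, -1, 0.98, -0.9, 0, 0, 0, 0, -1, 0.98, -0.9, 0, 0, 0, 0, -1, 0.98, -0.9, 0, 0, 0, 0, -1, 0.98, -0.9, 0, 0, 0, 0, -1, 0.98, -0.9, 0, 0, 0, 0, -1, 0.98, -0.9, 0, 0, 0, 0, -1, 0.98, -0.9, 0, 0, 0, 0, -1, 0.98, -0.9, 0, 0, 0, 0, -1, 0.98, -0.9, 0, 0, 0, 0, -1])

```text
time: 2.0
position: [0.4617, -0.1052, 0.2939]
tool_rot: [0.983, 0.182, 0.0, 0.0]
ft_force: [-0.9, -0.0, 0.5]
grip_width: 0.087
grip_force: 0.0
```

Call:
jog_arm(motion=[0.98, -0.9, 0, 0, 0, 0, -1, 0.98, -0.9, 0, 0, 0, 0, -1, 0.98, -0.9, 0, 0, 0, 0, -1, 0.98, -0.9, 0, 0, 0, 0, -1, 0.75, -0.7, 0, 0, 0, 0, -1, 0, 0, 0.3, 0, 0, 1, -1, 0, 0, 0.3, 0, 0, 1, -1, 0, 0, 0.3, 0, 0, 1, -1, 0, 0, 0.3, 0, 0, 1, -1, 0, 0, 0.3, 0, 0, 1, -1, 0, 0, 0.3, 0, 0, 1, -1, 0, 0, 0.3, 0, 0, 1, -1])

```text
time: 3.5
position: [0.5737, 0.1208, 0.2093]
tool_rot: [0.998, -0.062, 0.0, -0.0]
ft_force: [-0.6, 0.2, -0.5]
grip_width: 0.0868
grip_force: 0.0
```

Call:
jog_arm(motion=[0, 0, 0.3, 0, 0, 1, -1, 0, 0, 0, 0, 0, 1, -1, 0, 0, 0, 0, 0, 0, -1])

```text
time: 3.88
position: [0.5737, 0.1208, 0.1975]
tool_rot: [0.992, -0.13, -0.0, -0.0]
ft_force: [0.2, 0.1, -0.0]
grip_width: 0.0871
grip_force: 0.0
```

```bash
cat >> h.py <<'E'
def st():
    o=robot.get_obs(); from scipy.spatial.transform import Rotation as Ro
    R=Ro.from_quat(o["tool_rot"]).as_matrix()
    print("t",round(o["time"],2),"p",np.round(o["position"],4),"yaw",round(float(np.degrees(np.arctan2(R[1,0],R[0,0]))),2),"z",np.round(R[:,2],4),"F",np.round(o["ft_force"],1),"w",round(o["grip_width"],4),"gf",o["grip_force"],"q6",o["q"][5])
    return o,R
def to(p):
    o,R=st(); print("tool delta units",np.round(R.T@(np.array(p)-o["position"])/.04,3))
E
python3 - <<'E'
from h import *
to([.5776,.1335,.1])
b=rect("side",.575,.134,.12,.12,.1105,2400,4)
K=cv2.cvtColor(b,cv2.COLOR_BGR2HSV); 
a=robot.camera("top")[130:240,190:310]; a=cv2.resize(a,None,fx=3,fy=3,interpolation=3)
b=cv2.resize(b,(330,330)); cv2.imwrite("pics/c.png",np.hstack([a,b]))
E
```

```text
t 3.88 p [0.5737 0.1208 0.1975] yaw -14.93 z [-0.  0. -1.] F [ 0.2  0.1 -0. ] w 0.0871 gf 0.0 q6 1.848486367414653
tool delta units [ 0.012 -0.332  2.437]
```

View pics/c.png

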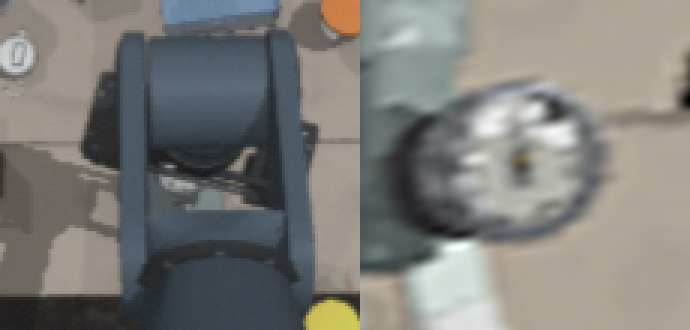

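The top camera now shows only the arm. The side camera (right half) still sees the dial between the fingers, with the mark up and to the right. I'll go down and grip the rim.

Call:
jog_arm(motion=[0, -0.33, 0.2, 0, 0, 0, -1, 0, 0, 0.8, 0, 0, 0, -1, 0, 0, 0.8, 0, 0, 0, -1, 0, 0, 0.64, 0, 0, 0, -1, 0, 0, 0, 0, 0, 0, -1])

```text
time: 4.75
position: [0.5753, 0.1342, 0.0976]
tool_rot: [0.991, -0.13, -0.003, 0.0]
ft_force: [-0.5, -0.2, 0.2]
grip_width: 0.0871
grip_force: 0.0
```

Call:
jog_arm(motion=[0, 0, 0, 0, 0, 0, 1, 0, 0, 0, 0, 0, 0, 1, 0, 0, 0, 0, 0, 0, 1, 0, 0, 0, 0, 0, 0, 1, 0, 0, 0, 0, 0, 0, 1, 0, 0, 0, 0, 0, 0, 1], grip_force=15)

```text
time: 5.5
position: [0.577, 0.1318, 0.1007]
tool_rot: [0.992, -0.13, 0.0, 0.001]
ft_force: [-0.7, -4.8, 2.6]
grip_width: 0.0559
grip_force: 15.0
```

Run:
```python
from h import *
st()
```

```text
t 5.5 p [0.577  0.1318 0.1007] yaw -14.92 z [-2.e-04 -3.e-03 -1.e+00] F [-0.7 -4.8  2.6] w 0.0559 gf 14.985481598123442 q6 1.871115072862221
```

Call:
jog_arm(motion=[0, 0.04, 0, 0, 0, 0, 1, 0, 0, 0, 0, 0, -0.8, 1, 0, 0, 0, 0, 0, -0.8, 1, 0, 0, 0, 0, 0, -0.8, 1, 0, 0, 0, 0, 0, -0.8, 1, 0, 0, 0, 0, 0, -0.8, 1, 0, 0, 0, 0, 0, 0, 1], grip_force=20)

```text
time: 6.38
position: [0.577, 0.1315, 0.1006]
tool_rot: [1.0, 0.009, 0.0, 0.0]
ft_force: [-0.7, -3.0, 6.0]
grip_width: 0.0562
grip_force: 20.0
```

```bash
cat >> h.py <<'E'
def dial(n,cx,cy,z=.1105,k=3,name=None,yaw=2.):
    """dark profile of the dial face vs clockwise angle from gauge +x, at needle and mark radii"""
    b=rect(n,cx,cy,.07,.07,z,4000,k); g=cv2.cvtColor(b,cv2.COLOR_BGR2GRAY)
    P=cv2.warpPolar(g,(120,720),(140,140),120,cv2.INTER_LINEAR) # rows: angle from +col axis, clockwise in picture
    P=np.roll(P,-int((270-yaw)*2),0)
    if name: cv2.imwrite(name,np.hstack([cv2.resize(b,(560,560),interpolation=3),cv2.cvtColor(cv2.resize(P,(200,560)),cv2.COLOR_GRAY2BGR)]))
    return P
E
python3 - <<'E'
from h import *
st(); dial("side",.5776,.1330,name="pics/d.png")
E
```

```text
t 6.38 p [0.577  0.1315 0.1006] yaw 1.01 z [ 9.e-04 -8.e-04 -1.e+00] F [-0.7 -3.   6. ] w 0.0562 gf 19.977278300248145 q6 1.5898212209550766
```

View pics/d.png

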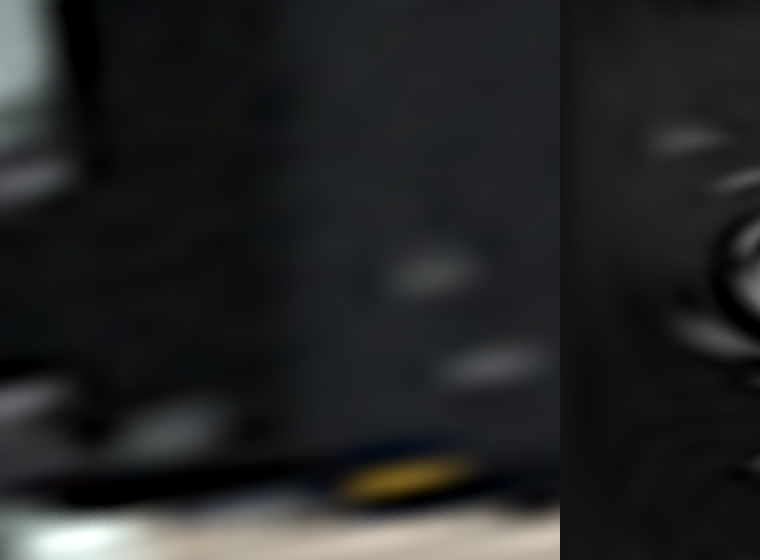

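The hand hides the dial while it grips. I'll finish the turn by dead reckoning (about 20° more), release, rise and look.

Call:
jog_arm(motion=[0, 0, 0, 0, 0, -0.86, 1, 0, 0, 0, 0, 0, -0.86, 1, 0, 0, 0, 0, 0, -0.86, 1, 0, 0, 0, 0, 0, -0.86, 1, 0, 0, 0, 0, 0, -0.86, 1, 0, 0, 0, 0, 0, -0.86, 1, 0, 0, 0, 0, 0, 0, 1, 0, 0, 0, 0, 0, 0, 1])

```text
time: 7.52
position: [0.5771, 0.1312, 0.1006]
tool_rot: [0.982, 0.188, 0.0, 0.001]
ft_force: [-0.8, -3.7, 6.1]
grip_width: 0.0556
grip_force: 20.0
```

Call:
jog_arm(motion=[0, 0, 0, 0, 0, 0, -1, 0, 0, 0, 0, 0, 0, -1, 0, 0, 0, 0, 0, 0, -1, 0, 0, 0, 0, 0, 0, -1, 0, 0, -0.6, 0, 0, 0, -1, 0, 0, -0.9, 0, 0, 0, -1, 0, 0, -0.9, 0, 0, 0, -1, -0.9, 0, -0.3, 0, 0, 0, -1, -0.9, 0, 0, 0, 0, 0, -1, -0.9, 0, 0, 0, 0, 0, -1, 0, 0, 0, 0, 0, 0, -1])

```text
time: 8.9
position: [0.4732, 0.0919, 0.2078]
tool_rot: [0.982, 0.187, -0.002, -0.0]
ft_force: [0.1, -0.5, -0.7]
grip_width: 0.0872
grip_force: 0.0
```

Run:
```python
from h import *
st(); dial("side",.5776,.1330,k=4,name="pics/e1.png"); dial("top",.5776,.1340,k=4,name="pics/e2.png")
cv2.imwrite("pics/e.png",cv2.resize(np.vstack([cv2.imread("pics/e1.png")[:,:],cv2.imread("pics/e2.png")]),(407,600)))
a,b=cv2.imread("pics/e1.png"),cv2.imread("pics/e2.png"); cv2.imwrite("pics/e.png",cv2.resize(np.hstack([a,b]),(800,295)))
```

```text
t 8.9 p [0.4732 0.0919 0.2078] yaw 21.6 z [-3.3e-03  2.0e-04 -1.0e+00] F [ 0.1 -0.5 -0.7] w 0.0872 gf 0.0 q6 1.1531302490548254
```

View pics/e.png

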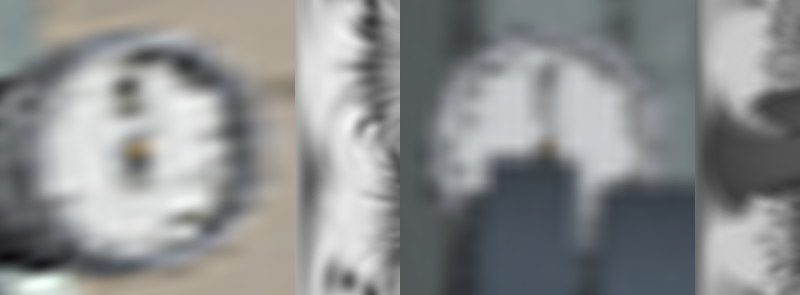

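Left (side view): the mark and needle now nearly coincide, around (128,90) from the hub at (140,150). Right (top view): the hub is at (545,147), the needle and mark are at (547,70), and the arm hides the lower half. I'll move the arm aside and measure the angles.

Call:
jog_arm(motion=[0, 0.95, 0, 0, 0, 0, -1, 0, 0.95, 0, 0, 0, 0, -1, 0, 0.95, 0, 0, 0, 0, -1, 0, 0.95, 0, 0, 0, 0, 1, 0, 0, 0, 0, 0, 0, 1], grip_force=5)

```text
time: 9.93
position: [0.5342, -0.0516, 0.2079]
tool_rot: [0.983, 0.186, 0.001, 0.001]
ft_force: [0.1, -0.1, 0.1]
grip_width: 0.0743
grip_force: 0.0
```

Run:
```python
from h import *
st(); im=np.mean([robot.camera("top").astype(float) for _ in range(3)],0).astype(np.float32)
# raw crop at pixel level
c=proj("top",[.5776,.134,.1105])[0]; print("c",c)
u,v=np.round(c).astype(int); g=cv2.cvtColor(im,cv2.COLOR_BGR2GRAY)
print("cols",u-9,"rows",v-11); print(g[v-11:v+11,u-9:u+10].astype(int))
print(cv2.cvtColor(cv2.resize(im[v-3:v+3,u-3:u+4].astype(np.uint8),None,fx=1,fy=1),cv2.COLOR_BGR2HSV)[:,:,1])
cv2.imwrite("pics/f0.png",im); cv2.imwrite("pics/f0s.png",robot.camera("side"))
dial("top",.5776,.1340,k=2,name="pics/f.png"); dial("side",.5776,.1340,k=2,name="pics/fs.png")
cv2.imwrite("pics/f.png",np.hstack([cv2.imread("pics/f.png")[:,:560],cv2.imread("pics/fs.png")[:,:560]])[:, :,:][::1][::1][:, ::1])
cv2.imwrite("pics/f.png",cv2.resize(cv2.imread("pics/f.png"),(800,400)))
```

```text
t 9.93 p [ 0.5342 -0.0516  0.2079] yaw 21.47 z [ 1.9e-03 -8.0e-04 -1.0e+00] F [ 0.1 -0.1  0.1] w 0.0743 gf 0.0 q6 0.8917996889001071
c [250.97018407 185.20078508]
cols 242 rows 174
[[ 93  83  79  86 108 127 134 134 136 135 136 136 134 123 112 105 116 123
  124]
 [ 92  82  74  84 107 126 131 132 134 137 136 136 132 122 101  94 113 124
  124]
 [ 91  80  71  79 105 127 118 117 131 138 136 135 127 118  99  93 113 124
  125]
 [ 92  80  71  79  97 132 150 147 137 132 133 134 143 135 120 105 114 124
  125]
 [ 91  83  87 106 141 167 165 182 193 173 163 147 130 129 139 127 118 122
  124]
 [ 93  98 121 132 130 143 181 186 171 139 174 198 179 135 124 138 120 114
  122]
 [ 95 114 148 151 178 200 207 204 159 135 183 208 205 182 162 143 141 125
  120]
 [102 140 155 152 187 209 211 206 168 157 194 210 211 208 201 172 137 131
  130]
 [108 154 168 186 204 211 211 207 170 162 195 209 211 211 207 171 144 152
  143]
 [125 171 165 169 199 210 212 208 182 169 195 210 211 211 208 182 148 153
  143]
 [131 174 179 194 207 210 211 210 199 167 187 209 211 212 209 187 151 149
  139]
 [125 147 184 207 211 211 21
[... 427 characters left out ...]
210 205 184 154 152 134
  122]
 [ 90  83  95 112 123 152 191 206 209 209 207 209 203 170 146 149 138 124
  123]
 [ 92  89  85  96  97 115 149 172 184 179 175 189 166 126 133 133 114 116
  123]
 [ 92  91  89  83  85  99 115 123 120 115 134 143 122 101  99 118 122 122
  124]
 [ 92  92  92  90  86  78  84  94  93  91 101  99  90  92 110 121 124 123
  125]
 [ 92  92  91  92  89  80  76  80  78  75  86  99 110 108 115 123 124 125
  124]]
[[ 8  7  4  6  8  8  7]
 [ 8  8  4  4  6  8  8]
 [ 7  8  6  5  8  7  7]
 [ 7  7  3 29  0  7  7]
 [ 7  9  3  5  6  7  7]
 [ 7  8  6  2  7  7  8]][ WARN:0@24.883] global loadsave.cpp:1063 imwrite_ Unsupported depth image for selected encoder is fallbacked to CV_8U.
```

View pics/f.png

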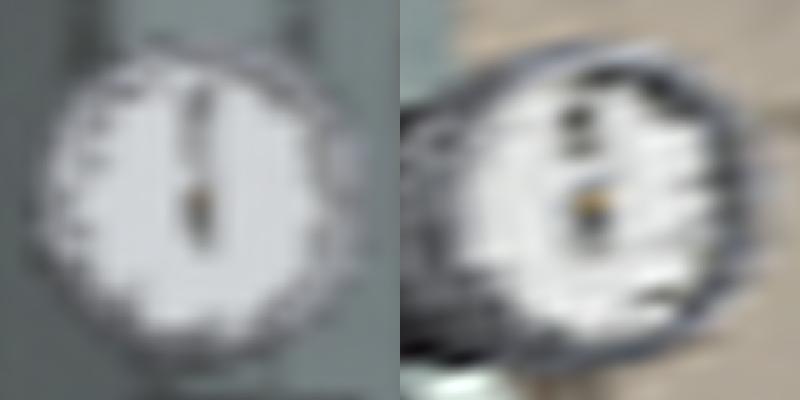

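The mark sits at the needle in both views. To pin it down I'll subtract the first pictures from the new ones: this removes the needle and leaves the old and new mark positions.

Run:
```python
from h import *
for n,now in (("top","pics/f0.png"),("side","pics/f0s.png")):
    A=cv2.imread(f"pics/{n}0.png").astype(np.float32).mean(2); B=cv2.imread(now).astype(np.float32).mean(2)
    S=1200; z=.1105; cx,cy=.5776,.1335; N=72
    r,c=np.mgrid[:N,:N]; X=np.stack([cx-(r-N/2)/S,cy-(c-N/2)/S,np.full((N,N),z)],-1)
    m=proj(n,X).reshape(N,N,2).astype(np.float32)
    a,b=[cv2.remap(i,m,None,cv2.INTER_LINEAR) for i in(A,B)]
    gx,gy=X[...,0]-cx,X[...,1]-cy; rho=np.hypot(gx,gy); ang=np.degrees(np.arctan2(-gy,gx)) # cw from world +x
    # white face centroid
    wm=((a>190)|(b>190))&(rho<.028); wm=cv2.morphologyEx(wm.astype(np.uint8),cv2.MORPH_CLOSE,np.ones((9,9)))
    ct=max(cv2.findContours(wm,0,1)[0],key=cv2.contourArea); (ex,ey),ax,_=cv2.fitEllipse(ct)
    print(n,"face centre",cx-(ey-N/2)/S,cy-(ex-N/2)/S,"diam mm",np.array(ax)/S*1e3)
    d=b-a
    for nm,dd,lo,hi in(("new",-d,-30,25),("old",d,20,60)):
        w=np.where((rho>.012)&(rho<.0215)&(ang>lo)&(ang<hi)&(dd>20),dd,0); 
        x,y=[(w*g).sum()/w.sum() for g in(gx,gy)]
        print(nm,"mark xy mm",round(x*1e3,2),round(y*1e3,2),"r",round(np.hypot(x,y)*1e3,2),"cw deg",round(np.degrees(np.arctan2(-y,x)),1))
    # needle in first picture: dark of a, radii 6..17mm
    bg=np.median(a[(rho<.015)&(rho>.008)])
    w=np.where((rho>.006)&(rho<.019)&(abs(ang)<18)&(bg-a>15),bg-a,0); x,y=[(w*g).sum()/w.sum() for g in(gx,gy)]
    w2=np.where((rho<.0055)&(bg-a>15),bg-a,0); x2,y2=[(w2*g).sum()/w2.sum() for g in(gx,gy)]
    print("needle xy",x*1e3,y*1e3,"hub dark",x2*1e3,y2*1e3)
# gauge yaw from base plate edges in the top picture: green-grey blob on z~0.02
```

```text
top face centre 0.5771253690083822 0.13395297304789225 diam mm [37.39035606 41.23581886]
new mark xy mm 17.85 1.14 r 17.88 cw deg -3.7
old mark xy mm 13.65 -11.5 r 17.85 cw deg 40.1
needle xy 12.583103549754073 0.5862368131093815 hub dark -0.647189887755956 0.4464601542575056
side face centre 0.5763252298990885 0.1365496660868327 diam mm [39.09276326 42.7937603 ]
new mark xy mm 17.42 2.45 r 17.59 cw deg -8.0
old mark xy mm 14.16 -8.53 r 16.53 cw deg 31.1
needle xy 12.715350144910929 0.33050514137124976 hub dark -0.9101235354234795 1.4826252588953894
```

Run:
```python
from h import *
A=cv2.imread("pics/top0.png").astype(np.float32); B=cv2.imread("pics/f0.png").astype(np.float32)
# gauge axis: base-plate edges, rectified at plate height, left/right gradient peaks per row
for z in(.01,.02):
  S=1500; H,W=300,240; cx,cy=.57,.134
  r,c=np.mgrid[:H,:W]; X=np.stack([cx-(r-H/2)/S,cy-(c-W/2)/S,np.full((H,W),z)],-1)
  m=proj("top",X).reshape(H,W,2).astype(np.float32); L=cv2.remap(A,m,None,1)
  q=L[...,2]-L[...,0]  # tan is red-rich, casting is not
  q=cv2.GaussianBlur(q,(0,0),2); g=np.gradient(q,axis=1); out=[]
  for k,lo,hi,s in(("L",W/2-90,W/2-35,-1),("R",W/2+35,W/2+90,1)):
    pts=[]
    for i in range(0,H):
        seg=s*g[i,int(lo):int(hi)]; j=int(seg.argmax())
        if seg[j]>.8 : w=np.clip(seg,0,None); w[:max(0,j-5)]=0; w[j+6:]=0; pts.append((i,lo+(w*np.arange(len(w))).sum()/w.sum()))
    pts=np.array(pts); 
    for _ in range(6):
        p=np.polyfit(pts[:,0],pts[:,1],1); e=abs(np.polyval(p,pts[:,0])-pts[:,1]); pts=pts[e<max(1.5,2*e.std())]
    out.append((k,len(pts),"yaw deg",round(np.degrees(np.arctan(p[0])),2),"y at dial x",round(cy-(np.polyval(p,H/2-(.577-cx)*S)-W/2)/S,4)))
  print(z,out)
# lever pad: lever shaft centreline and pad, grey-purple vs tan
for f,nm in((A,"first"),(B,"now")):
    g=f.mean(2); 
    for v in range(177,191):
        row=np.clip(211-g[v,249:254],0,None); print(nm,v,round(float((row*np.arange(249,254)).sum()/row.sum()),2),row.astype(int),end=";  ")
    print()
print(proj("top",[[.577,.134,.1105],[.577+.018,.134,.1105],[.577-.105,.134,.075]]))
q=(A[...,2]-A[...,0])[190:232,240:264].astype(int); print(q)
```

```text
0.01 [('L', 199, 'yaw deg', np.float64(1.91), 'y at dial x', np.float64(0.1754)), ('R', 192, 'yaw deg', np.float64(1.77), 'y at dial x', np.float64(0.0921))]
0.02 [('L', 197, 'yaw deg', np.float64(1.82), 'y at dial x', np.float64(0.1753)), ('R', 191, 'yaw deg', np.float64(1.66), 'y at dial x', np.float64(0.0926))]
first 177 251.07 [62 72 78 74 74];  first 178 251.54 [30 20 51 61 74];  first 179 251.36 [ 9 13 33 26 21];  first 180 250.89 [12 38 50 22 12];  first 181 250.88 [10 43 51 21 12];  first 182 250.83 [11 41 50 22  9];  first 183 250.95 [ 8 29 43 22  8];  first 184 251.14 [ 7 18 49 29 10];  first 185 250.92 [11 53 89 38 10];  first 186 250.94 [ 10  55 100  41  11];  first 187 251.04 [ 9 33 78 40 10];  first 188 251.2 [ 6 13 43 27  9];  first 189 251.0 [ 8  8 11 10  7];  first 190 250.88 [8 5 7 6 6];  
now 177 251.09 [62 73 77 77 76];  now 178 251.53 [28 17 36 47 63];  now 179 250.86 [23 39 71 36 12];  now 180 250.8 [ 6 51 75 27  1];  now 181 250.71 [ 4 42 53 16  0];  now 182 250.72 [ 3 40 48 15  0];  now 183 250.8 [ 2 28 41 15  0];  now 184 251.17 [ 0 11 43 22  1];  now 185 250.88 [ 3 47 87 31  1];  now 186 250.9 [  3  52 100  35   2];  now 187 251.0 [ 2 32 79 33  1];  now 188 251.26 [ 0  6 39 22  1];  now 189 251.19 [0 0 3 1 0];  now 190 nan [0 0 0 0 0];  
[[250.97181838 185.39994807]
 [250.9230685  179.437027  ]
 [251.15094986 221.21597273]]
[[ -8  -8  -5 ... -12 -12  -9]
 [ -9  -8  -8 ... -12 -12  -9]
 [ -8  -8  -7 ... -12 -13  -9]
 ...
 [  5   4   5 ...   5   7   6]
 [  6   5   4 ...   5   5   6]
 [  6   6   5 ...   7   5   5]]<stdin>:24: RuntimeWarning: invalid value encountered in scalar divide
```

Base-plate edges give a gauge yaw of 1.8° and a dial axis at (0.577, 0.1338). The zero mark lies within about 1° of the needle line, which is good enough. Next is the lever pad, expected at about (0.472, 0.1305).

Call:
jog_arm(motion=[0.22, -0.96, 0, 0, 0, 0, 1, 0, -0.96, 0, 0, 0, 0, 1, 0, -0.96, 0, 0, 0, 0, 1, 0, -0.96, 0, 0, 0, 0, 1, 0, -0.96, 0, 0, 0, 0, 1, 0, 0, 0.3, 0, 0, 0.98, 1, 0, 0, 0.3, 0, 0, 0.98, 1, 0, 0, 0.3, 0, 0, 0.98, 1, 0, 0, 0.3, 0, 0, 0.98, 1, 0, 0, 0.3, 0, 0, 0.98, 1, 0, 0, 0, 0, 0, 0, 1], grip_force=5)

```text
time: 11.7
position: [0.4689, 0.1329, 0.1474]
tool_rot: [1.0, 0.019, -0.001, 0.0]
ft_force: [-0.2, -0.5, -0.0]
grip_width: 0.0007
grip_force: 0.0
```

Run:
```python
from h import *
to([.472,.1305,.092])
A=cv2.imread("pics/top0.png").astype(np.float32); S=1500;N=120
r,c=np.mgrid[:N,:N]; X=np.stack([.472-(r-N/2)/S,.1305-(c-N/2)/S,np.full((N,N),.075)],-1)
t=cv2.remap(A,proj("top",X).reshape(N,N,2).astype(np.float32),None,1)
cv2.imwrite("pics/g.png",cv2.resize(t,(400,400),interpolation=3))
```

```text
t 11.7 p [0.4689 0.1329 0.1474] yaw 2.14 z [-2.e-03 -1.e-04 -1.e+00] F [-0.2 -0.5 -0. ] w 0.0007 gf 0.0 q6 1.579802565760886
tool delta units [0.079 0.063 1.385][ WARN:0@0.056] global loadsave.cpp:1063 imwrite_ Unsupported depth image for selected encoder is fallbacked to CV_8U.
```

View pics/g.png

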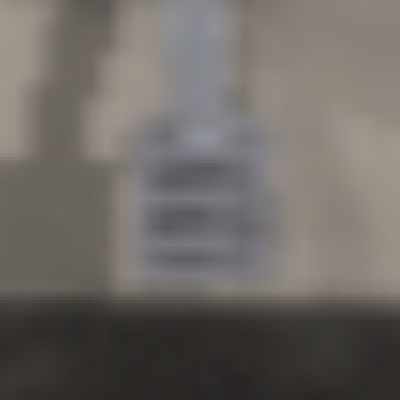

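The pad spans rows 125–280 and columns 130–270, so its centre is where I predicted it. I'll go down and press.

Call:
jog_arm(motion=[0.08, 0.06, 0.7, 0, 0, 0, 1, 0, 0, 0.685, 0, 0, 0, 1, 0, 0, 0, 0, 0, 0, 1])

```text
time: 12.08
position: [0.4719, 0.1304, 0.0917]
tool_rot: [1.0, 0.019, -0.002, 0.0]
ft_force: [-0.3, 0.1, -0.5]
grip_width: 0.0005
grip_force: 0.0
```

Call:
jog_arm(motion=[0, 0, 0.1, 0, 0, 0, 1, 0, 0, 0.1, 0, 0, 0, 1, 0, 0, 0.1, 0, 0, 0, 1, 0, 0, 0.1, 0, 0, 0, 1, 0, 0, 0.05, 0, 0, 0, 1, 0, 0, 0, 0, 0, 0, 1, 0, 0, 0, 0, 0, 0, 1])

```text
time: 12.95
position: [0.4711, 0.1303, 0.0746]
tool_rot: [1.0, 0.018, -0.002, 0.0]
ft_force: [-4.8, 0.1, 7.4]
grip_width: 0.0003
grip_force: 3.3
```

```bash
cat > nd.py <<'E'
from h import *
# rotating needle = what darkened on the white face since the picture with the spindle down
def needle(n,ref,k=3):
    R=cv2.imread(ref).astype(np.float32).mean(2); im=np.mean([robot.camera(n).astype(np.float32) for _ in range(k)],0); B=im.mean(2)
    S=1200;N=72;z=.1105;cx,cy=(.577,.1338) if n=="top" else (.577,.1348)
    r,c=np.mgrid[:N,:N]; X=np.stack([cx-(r-N/2)/S,cy-(c-N/2)/S,np.full((N,N),z)],-1)
    m=proj(n,X).reshape(N,N,2).astype(np.float32); a,b=[cv2.remap(i,m,None,1) for i in(R,B)]
    f=(a>170); f&=np.hypot(X[...,0]-cx,X[...,1]-cy)<.022
    ratio=np.median(b[f]/a[f]); d=a*ratio-b; gx,gy=X[...,0]-cx,X[...,1]-cy; rho=np.hypot(gx,gy)
    ang=np.degrees(np.arctan2(-gy,gx))+1.8
    w=np.where((rho>.007)&(rho<.018)&(d>12)&(ang%360>30)&(ang%360<330),d,0)
    h=[round(float(w[((ang%360)//12==i)].sum())) for i in range(30)]
    pk=np.argmax(h)*12+6; s=np.abs((ang-pk+180)%360-180)<22; w=w*s
    x,y=[(w*g).sum()/w.sum() for g in(gx,gy)]; A=(np.degrees(np.arctan2(-y,x))+1.8)%360
    print(n,"light",round(float(ratio),2),h,"cw deg",round(A,1),"reading",round(A/36,2),"r mm",round(np.hypot(x,y)*1e3,1))
    return np.hstack([cv2.resize(cv2.remap(i,m,None,1),(360,360),interpolation=3) for i in(cv2.imread(ref).astype(np.float32),im)])
E
python3 - <<'E'
from nd import *
st(); cv2.imwrite("pics/n1.png",np.vstack([needle("side","pics/f0s.png")[:280],needle("top","pics/f0.png")[:280]]).astype(np.uint8))
E
```

```text
t 12.95 p [0.4711 0.1303 0.0746] yaw 2.07 z [-3.6e-03 -1.0e-04 -1.0e+00] F [-4.8  0.1  7.4] w 0.0003 gf 3.2904702377027206 q6 1.5754077203631738
side light 1.0 [0, 0, 0, 0, 0, 0, 0, 0, 0, 30, 754, 1825, 1629, 641, 13, 0, 0, 0, 0, 0, 0, 0, 120, 735, 884, 569, 331, 53, 0, 0] cw deg 141.7 reading 3.94 r mm 12.6
top light 0.97 [0, 0, 0, 0, 0, 0, 0, 0, 12, 262, 1067, 1301, 304, 0, 0, 0, 0, 0, 0, 0, 0, 0, 0, 0, 96, 192, 251, 42, 0, 0] cw deg 133.4 reading 3.71 r mm 11.8
```

View pics/n1.png

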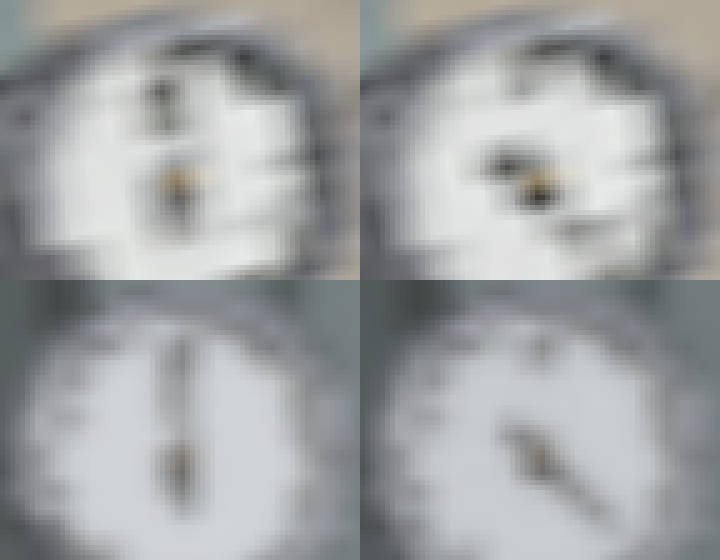

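Both views show the needle now. In the top view (bottom right) the hub is at (541,455), the needle tip at about (607,517) and its tail at (508,430), which reads about 3.7. The zero mark stands alone at (541,345). I'll fit both finely.

```bash
cat >> nd.py <<'E'
def fine(k=4):
    im=np.mean([robot.camera("top").astype(np.float32).mean(2) for _ in range(k)],0)
    v0,v1,u0,u1=178,193,244,259; g=im[v0:v1,u0:u1]; v,u=np.mgrid[v0:v1,u0:u1]
    P=ray("top",np.c_[u.ravel(),v.ravel()],.1105); x=P[:,0]-.577; y=P[:,1]-.1338; rho=np.hypot(x,y)
    bg=np.percentile(g,85); w=np.clip(bg-4-g.ravel(),0,None); ang=(np.degrees(np.arctan2(-y,x))+1.8)
    s=(rho<.0165)&((np.abs(ang)>40)|(rho<.006)); ww=w*s; c=np.array([(ww*x).sum(),(ww*y).sum()])/ww.sum()
    M=np.cov(np.c_[x,y].T,aweights=ww); e=np.linalg.eigh(M)[1][:,1]; e=-e if e[0]>0 else e
    A=np.degrees(np.arctan2(-e[1],e[0]))+1.8
    hb=rho<.004; hub=np.array([(w*hb*x).sum(),(w*hb*y).sum()])/(w*hb).sum()
    mk=(np.abs(ang)<14)&(rho>.0125)&(rho<.0195); m=np.array([(w*mk*x).sum(),(w*mk*y).sum()])/(w*mk).sum()
    print("needle cw",round(A%360,1),"reading",round((A%360)/36,2),"line passes axis at mm",round(float(np.cross(e,c)*1e3),2),"hub mm",hub*1e3,"mark mm",m*1e3,"cw",[round(float(np.degrees(np.arctan2(-(m-o)[1],(m-o)[0]))+1.8),1) for o in(np.zeros(2),np.array([0,hub[1]]))])
E
python3 -W ignore - <<'E'
from nd import *
fine()
im=robot.camera("top").mean(2).astype(int); print(im[176:183,246:257])
E
```

```text
needle cw 133.2 reading 3.7 line passes axis at mm 0.01 hub mm [-0.44064327  0.1188624 ] mark mm [17.77341551  0.15615164] cw [1.3, 1.7]
[[100 121 114 115 128 134 132 131 123 113  98]
 [ 93 128 147 142 132 129 129 131 137 132 118]
 [137 164 161 176 189 168 158 142 127 126 136]
 [126 139 176 181 167 140 169 192 172 131 120]
 [174 194 202 201 181 168 189 202 200 176 157]
 [181 202 206 204 199 200 202 203 205 202 196]
 [199 205 205 204 203 204 205 205 204 205 201]]
```

Call:
jog_arm(motion=[0, 0, 0.026, 0, 0, 0, 1, 0, 0, 0, 0, 0, 0, 1, 0, 0, 0, 0, 0, 0, 1])

```text
time: 13.88
position: [0.4709, 0.1303, 0.0736]
tool_rot: [1.0, 0.018, -0.002, 0.0]
ft_force: [-5.2, 0.4, 8.0]
grip_width: 0.0003
grip_force: 3.4
```

```bash
python3 -W ignore - <<'E'
from nd import *
st(); fine(); needle("top","pics/f0.png"); needle("side","pics/f0s.png")
E
```

```text
t 13.88 p [0.4709 0.1303 0.0736] yaw 2.07 z [-4.1e-03 -1.0e-04 -1.0e+00] F [-5.2  0.4  8. ] w 0.0003 gf 3.443528546986272 q6 1.5754098246517683
needle cw 146.0 reading 4.06 line passes axis at mm -0.2 hub mm [-0.24885666  0.52319505] mark mm [17.75950563  0.15577603] cw [1.3, 3.0]
top light 0.97 [0, 0, 0, 0, 0, 0, 0, 0, 0, 0, 142, 1053, 1256, 311, 0, 0, 0, 0, 0, 0, 0, 0, 0, 0, 15, 90, 195, 98, 0, 0] cw deg 145.8 reading 4.05 r mm 12.6
side light 1.0 [0, 0, 0, 0, 0, 0, 0, 0, 0, 0, 27, 671, 1594, 1527, 727, 183, 0, 0, 0, 0, 0, 0, 92, 499, 488, 275, 150, 25, 0, 0] cw deg 153.9 reading 4.27 r mm 13.5
```

The needle reads 4.05 from rest, and about 4.0 against the scale. The hold is steady, so I'll hand in.

```bash
python3 -c "
from rig import robot
print(robot.hand_in())"
```

```text
the job is handed in; nothing more can be done
None
```

I handed the job in with the lever held down at a needle reading of about 4.0. The zero mark was set to within about 1–3° of the resting needle as the camera shows it, and I never moved or touched the other things on the bench.

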